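# Set the framing gauge's stop for the frame on its bed

## Task

A red or a blue picture frame lies on the bed of the framing gauge. Loosen the orange clamp lever, slide the grey stop until its black pointer is level with the mark of that frame's colour, and turn the lever tight again until the clamp is snug and holds the stop there, feeling for the bite and never cranking it hard. Leave the frames, jar, cup and eraser where they are, and let go when done.

Things in the scene. Friction and masses are not known exactly. Their poses are not given: they have to be found in the camera images.
- gauge: Framing gauge fixed to the table: plywood plate 240 x 380 x 12 mm (x from -130 to +110, y from -190 to +190), with an aluminium rail 16 mm wide along its y axis at x = +30, rail top 40 mm up. White paper scale beyond the rail, bed for a frame on the near side. Origin at the plate's underside, z up, y along the rail. Yaw differs from start to start.
- bed (a point): Centre of the bed, on the plate's upper face: the frame within 60 mm of it is the one on the gauge; the other frame lies on a side board.
- frame_red: Red picture frame 86 x 120 x 12 mm, lying flat, loose, 0.35 kg; origin at the centre of its underside. Leave it within 10 mm of its start.
- frame_blue: Blue picture frame, same sizes; leave it within 10 mm of its start.
- mark_red: Red arrow-shaped mark on the scale, 26 x 14 x 7 mm, fixed. Origin at the arrow's tip, underside; its y axis runs along the rail. It may be on the left or the right.
- mark_blue: Blue arrow-shaped mark on the scale, same make.
- stop (a joint): Sliding stop on the rail, travel -0.12 to +0.12 m, positive along the gauge's +y. Unclamped it slides against about 8 N; clamped it needs 25 to 50 N.
- pointer (a point): Tip of the stop's black pointer (3 mm wide), on the far side of the rail above the scale. It is at a mark when its y in the mark's frame is 0, within 3 mm; the mark's tip then lies 2 mm beyond the pointer's tip. The pointer stands at y = 0 of the stop.
- stop_grip (a point): Centre of the top of the upright grey grip block on the stop: 30 mm (gauge x) by 20 mm (gauge y) by 45 mm tall, its foot 58 mm above the table on the stop's top plate (74 x 110 mm). Push or pinch it to slide the stop.
- lever (a joint): Orange clamp lever on the stop, vertical axis: 0 = fully loose, grows clockwise seen from above, ends at 1.9 rad. At 0 the arm points 1.0 rad from the gauge's +y towards its -x; at 1.0 along +y. Starts clamped at about 1.05. Tightening moves the knob away from the robot. Below 0.3 it is loose everywhere; at the marks it begins to bite somewhere from 0.33 to 1.47: the angle does not show tightness.
- pivot (a point): Lever's axis, at the top of its hub (26 mm across), 74 mm above the table, at x = -22, y = +20 mm from the stop's centre on the rail line; rides with the stop.
- knob (a point): Top centre of the orange upright knob at the lever's end: 18 mm across, 64 to 112 mm above the table (arm joins it at 65 to 73 mm), 60 mm from the pivot axis. Force square to the arm: 5 to 6 N turns it while loose; after the bite it rises by about 0.4 N per mm of travel. Snug is about 11 N (8.5 to 15 is right), 17 N is cranked. It stays where left, easing back a little if past 11 N.
- shoe: Brass brake shoe, 6 x 12 x 12 mm, hidden under the stop; the lever presses it on the rail, which is worn unevenly by an amount that cannot be seen, so it bites at other lever angles at other places. Pressing force: 0 loose, about 40 N snug, 15 N the least that holds, above 90 N over-tight.
- board: Light wooden side board 150 x 170 x 12 mm, fixed, to the left or right of the gauge, with the other frame on it.
- paintbox: Open black watercolour box 150 x 190 x 12 mm, fixed, on the other side.
- jar: Closed amber glass jar, 68 mm across, 110 mm tall, loose, beyond the gauge; origin under its centre. Leave it within 15 mm.
- cup: Black plastic water cup, 76 mm across the rim, 80 mm tall, loose, beyond the gauge. Leave it within 15 mm.
- eraser: White eraser 45 x 22 x 14 mm, loose. Leave it within 15 mm.
Not all that is in view belongs to the job. Several things have the shape of the frame_blue; the one meant has the colours described above. There is more than one size of the frame_red; the one meant has the size given above.

How it is judged:
By the outcome, as a careful person would: the job done as asked, in the order asked, and still so for the second after the job is handed in, with the robot touching nothing.
It also fails if it takes over 72 s, if anything falls off the work surface, if the arm or the gripper's body presses on something with over 40 N, if the wrist force passes 120 N, or if a joint passes its speed limit or range.

## Robot

A 6-joint arm with a two-finger parallel gripper is mounted at the origin on the work surface. World frame = base frame: x ahead of the robot, y to its left, z up, the work surface at z = 0. Lengths are in mm, angles in rad, forces in N, time in s.
With the tool pointing down it reaches from about 225 to 875 mm from the base axis. Payload 3.4 kg.
Tool frame: the origin (TCP) lies midway between the tips of the shut fingers; the grasp point (between the pads) lies 19 mm behind it (pinch_z is the distance from the TCP to the grasp point, in mm); z points along the fingers, y is the line along which they close (so a half turn about z gives the same grasp; the last joint's range is limited). The gripper opens to 85 mm and grips with 20 to 120 N. Pads are 22 mm wide; open, the fingers measure 114 mm over their backs; the gripper's body (76 mm by 85 mm) begins 54 mm behind the grasp point. The pads swing forward as they close: fully open they stand 13 mm farther back than shut.
Start: joints at [-1.291, 0.276, 1.505, -0, 1.361, -0.121], TCP at [224.341, -529.465, 231.328] pointing down, gripper open.
Joint ranges: [-2.89, 2.89], [-0.75, 2.08], [0.22, 2.7], [-1.18, 4.32], [0.11, 2.71], [-2.7, 2.7]. Speed limits (rad/s): [2.57, 2.57, 3.14, 3.14, 3.14, 3.14].

## Interface

Orientations are given as a unit quaternion [w, x, y, z].
In Python, from workcell import * gives the robot as it stands.
- The arm moves only by the tool arm_command, never from a script. Its argument "plan" is a list of rows, each a list of 3 entries, a list of its own where there are three numbers: the opening, from 0 (shut) to 1 (fully open), then the shift along the tool's x, y, z normalised to -1 to 1, where 1 is 400 mm, then the turn, a rotation vector about the tool's x, y, z normalised to -1 to 1, where 1 is 60 degrees. In form: [[fingers, [x, y, z], [ax, ay, az]], ...]. A call has 1 to 5 rows; each row is the pose to reach, as a shift and turn from the pose commanded when the call began, along the tool's axes at that moment; what a row does not reach only later rows make up. A row lasts 1/8 s, in which the tool goes at most 62.5 mm and 10.7 degrees, less where a joint would pass 70% of its speed; a pose out of reach is approached as far as the arm can. A call with a number of a shift or a turn outside -1 to 1 is refused whole. A call with a gripper value outside its range is refused whole. The fingers move at their own pace and stop on an object; "squeeze" is the grip in N (left out, the last holds). Time passes only in rows, so rows that repeat a pose let the fingers close. It gives the time, the measured TCP pose, the force, the opening and the grip force at its end, in the units of the state.
- state(): the state, without advancing time (a new reading comes with each control period).
- snapshot(name): name is "scene" or "top"; returns the picture (400x640x3 uint8, red, green, blue); there is no depth.
- camera_model(name): a dict with "fx", "fy", "cx", "cy" (pixels), "T" (4x4, takes a point from camera to world coordinates). Camera axes: x right, y down, z forward; pixel columns grow to the right and rows downward; lengths in mm; the calibration is good to about 2 mm. A picture is of the moment at which its call begins. camera_model takes no time and is no camera call.
- finish_job(): hands the job in; it is judged then, once.
The state is a dict: "t": time; "joint_pos": joint angles; "qd": joint speeds; "joint_torque": joint torques, N m; "tcp_pos": TCP position; "tool_rot": TCP orientation; "contact_force": force on the tool from outside, world axes, zero at the start; "ft_torque": the same for the moment, N m; "width": finger opening in mm; "grip_force": force on a finger pad.
Only numpy, scipy, OpenCV 4.12 (cv2) and the standard library are available. Lean on these libraries where they do the work, as an engineer would, in place of code of your own. Each camera call takes 0.05 s, during which the arm holds its last target. There are 200 camera calls.

## Working session

There is one attempt and no reset: what is moved stays moved. The work goes in short steps, Python scripts to look and compute and a tool call to move; the robot and the scene stay as the last step left them, time stands still between calls to the robot, and variables do not carry over. Pictures are saved under pics/ and viewed, at most 10 in all, crops included, and the job is handed in when it is done.

Besides the shell and the picture viewer there is one more tool, called after "Request:" as name(argument=value, ...) on one line, values as JSON. arm_command: Moves the arm, as the interface text tells. Its arguments: {"type":"object","properties":{"plan":{"type":"array"},"squeeze":{"type":"number"}},"required":["plan"]}

```bash
mkdir -p pics; ls; python3 - <<'E'
from workcell import *
import cv2
for n in("top","scene"):
    im=snapshot(n); cv2.imwrite(f"pics/{n}0.png",im[:,:,::-1])
    m=camera_model(n); print(n,m)
print(state())
E
```

```text
pics
top {'fx': 458.9910732951556, 'fy': 458.9910732951556, 'cx': 316.1556574594423, 'cy': 203.11127821035697, 'T': array([[ 7.17080502e-03, -9.90425477e-01,  1.37862081e-01,
         4.37638799e+02],
       [-9.99962172e-01, -7.78094729e-03, -3.88732464e-03,
         1.46857681e+01],
       [ 4.92280295e-03, -1.37828991e-01, -9.90443807e-01,
         1.36673039e+03],
       [ 0.00000000e+00,  0.00000000e+00,  0.00000000e+00,
         1.00000000e+00]])}
scene {'fx': 451.6392173576269, 'fy': 451.6392173576269, 'cx': 319.67141548405715, 'cy': 201.99786482929576, 'T': array([[ 5.61446356e-01,  6.51583762e-01, -5.10114291e-01,
         1.18551418e+03],
       [ 8.27419665e-01, -4.51297861e-01,  3.34225880e-01,
        -3.66822260e+02],
       [-1.24373319e-02, -6.09728498e-01, -7.92512758e-01,
         9.91658899e+02],
       [ 0.00000000e+00,  0.00000000e+00,  0.00000000e+00,
         1.00000000e+00]])}
{'t': 0.1, 'joint_pos': array([-1.29099985e+00,  2.76546146e-01,  1.50600219e+00, -2.36390218e-05,
        1.36069812e+00, -1.21019944e-01]), 'qd': array([ 5.01062980e-04, -1.33743488e-04, -4.86361990e-03, -1.44538661e-05,
        4.85502284e-04,  5.71641589e-04]), 'joint_torque': array([ 1.75359466e-03, -4.17698407e+01, -2.46404636e+01, -1.11881504e-04,
        5.75494225e-03,  1.44522943e-05]), 'tcp_pos': array([ 224.19459352, -528.98480223,  230.51973379]), 'tool_rot': array([-8.23379651e-04,  9.79984570e-01,  1.99071743e-01, -7.70984329e-05]), 'contact_force': array([ 0.37778961, -0.31567704,  0.05811368]), 'ft_torque': array([ 0.00590038,  0.01008879, -0.04837595]), 'grip_force': 0.0, 'width': 85.37736738211147}
```

View pics/top0.png

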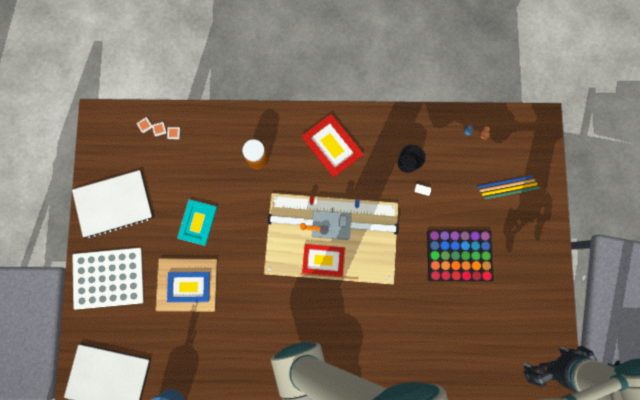

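View pics/scene0.png

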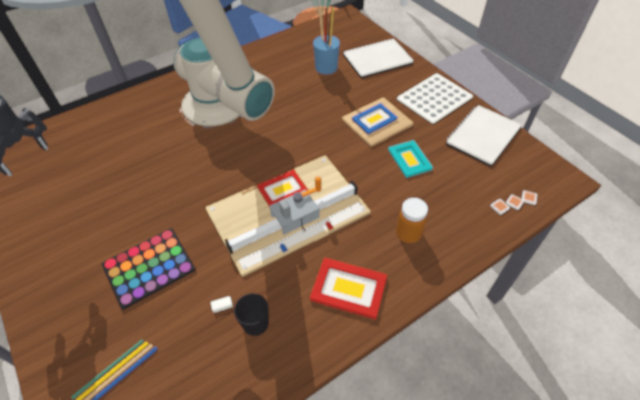

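Top view: the frame on the bed is the small red one (323,260). The others are the larger red frame beyond the gauge (332,145), the blue frame on the board (188,287) and a teal frame (198,222). Red mark candidates are (312,200) for red and (357,203) for blue, so I choose red at (312,200). The knob is at (303,227) and the grip at about (343,218). Next I check this in a close crop.

```bash
python3 - <<'E'
import cv2,numpy as np
a=cv2.imread("pics/top0.png")[185:290,260:405]; b=cv2.imread("pics/scene0.png")[150:275,200:375]
a=cv2.resize(a,None,fx=5,fy=5,interpolation=cv2.INTER_CUBIC)[:300*2]; 
cv2.imwrite("pics/c0.png",a)
b=cv2.resize(b,None,fx=4.5,fy=4.5,interpolation=cv2.INTER_CUBIC); cv2.imwrite("pics/c1.png",b)
E
cat > h.py <<'E'
from workcell import *
import cv2,numpy as np
def ray(n,u,v):
    m=camera_model(n);T=m["T"]
    d=T[:3,:3]@np.array([(u-m["cx"])/m["fx"],(v-m["cy"])/m["fy"],1.]);return T[:3,3],d
def plane(n,u,v,z):
    o,d=ray(n,u,v);return o+d*(z-o[2])/d[2]
def proj(n,p):
    m=camera_model(n);T=m["T"];c=T[:3,:3].T@(np.asarray(p,float)-T[:3,3]);return np.array([m["cx"]+m["fx"]*c[0]/c[2],m["cy"]+m["fy"]*c[1]/c[2]])
def blobs(im,lo,hi,box=None,mn=5):
    h=cv2.cvtColor(im,cv2.COLOR_RGB2HSV);m=cv2.inRange(h,np.array(lo),np.array(hi))
    if box:
        k=np.zeros_like(m);k[box[1]:box[3],box[0]:box[2]]=1;m=m*k
    n,l,s,c=cv2.connectedComponentsWithStats(m)
    return [(s[i].tolist(),c[i].round(2).tolist()) for i in range(1,n) if s[i][4]>=mn]
E
python3 - <<'E'
from h import *
top=cv2.imread("pics/top0.png")[:,:,::-1].copy();sc=cv2.imread("pics/scene0.png")[:,:,::-1].copy()
bt=(260,185,405,290);bs=(200,150,375,275)
for nm,lo,hi in (("orange",(8,170,120),(17,255,255)),("red",(0,120,60),(6,255,255)),("red2",(172,120,60),(180,255,255)),("blue",(100,100,40),(130,255,255))):
    print(nm,"T",blobs(top,lo,hi,bt),"S",blobs(sc,lo,hi,bs))
E
```

```text
orange T [([300, 224, 20, 7, 79], [308.97, 227.24]), ([312, 274, 5, 1, 5], [314.0, 274.0])] S [([303, 178, 17, 17, 83], [314.37, 186.73])]
red T [([310, 196, 4, 8, 27], [311.37, 199.67]), ([302, 244, 43, 33, 570], [322.92, 260.05])] S [([257, 169, 50, 36, 442], [279.23, 184.94]), ([327, 223, 5, 6, 21], [328.95, 225.57]), ([318, 257, 57, 18, 517], [342.69, 267.42])]
red2 T [] S []
blue T [([355, 200, 4, 8, 26], [356.62, 203.5])] S [([281, 245, 5, 6, 21], [282.9, 247.38])]
```

View pics/c0.png

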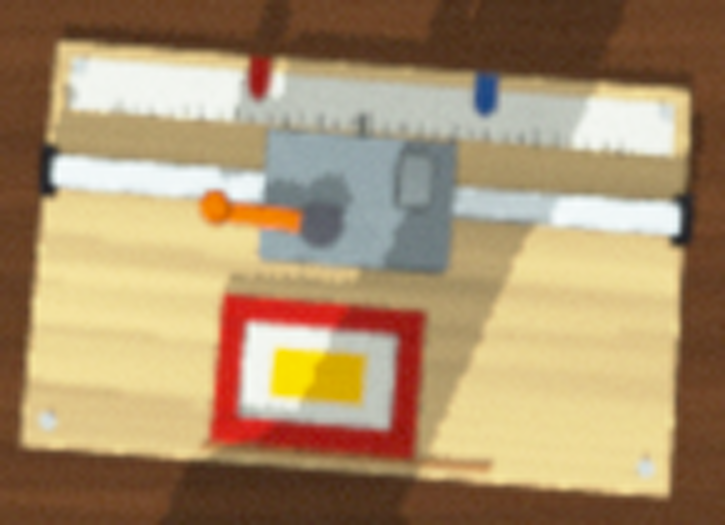

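View pics/c1.png

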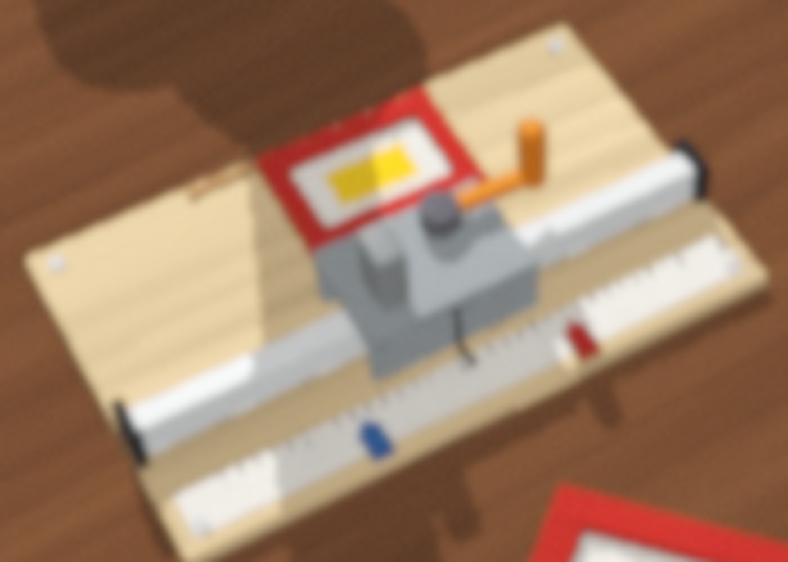

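The crop confirms the choice: the red mark is at about (311.5,200), the pointer tip at (332.6,210), the grip top at (343,221), the knob at (303,226.5) and the small red frame is on the bed.

```bash
cat > g.py <<'E'
from h import *
# gauge pose from plate corners (top)
px=np.array([(58,40),(690,88),(668,495),(22,447)])/5+np.array([260,185])-.4
W=np.array([plane("top",*p,12)[:2] for p in px])
L=np.array([(110,190),(110,-190),(-130,-190),(-130,190)],float)
lc,wc=L.mean(0),W.mean(0);H=(L-lc).T@(W-wc);th=np.arctan2(H[0,1]-H[1,0],H[0,0]+H[1,1])
R=np.array([[np.cos(th),-np.sin(th)],[np.sin(th),np.cos(th)]]);t=wc-R@lc
def G(p):return R.T@(np.asarray(p)[:2]-t)
def Wd(p):return R@np.asarray(p,float)+t
E
python3 - <<'E'
from g import *
print("yaw",th,"t",t,"res",(L@R.T+t-W).round(1).tolist())
f=lambda n,u,v,z:(plane(n,u,v,z)[:2].round(1),G(plane(n,u,v,z)).round(1))
print("mark T",f("top",311.37,199.67,18),"S",f("scene",328.95,225.57,18))
print("blue T",f("top",356.62,203.5,18),"S",f("scene",282.9,247.38,18))
C=lambda x,y:(260+x/5-.4,185+y/5-.4)
S=lambda x,y:(200+x/4.5-.4,150+y/4.5-.4)
for z in(13,20,25):print("ptr",z,f("top",*C(363,130),z),f("scene",*S(472,362),z))
print("grip",f("top",*C(416,180),103),f("scene",*S(380,245),103))
print("knob",f("top",*C(216,207),112),f("scene",*S(532,127),112))
print("hub",f("top",*C(321,222),74),f("scene",*S(440,208),74))
print("plate top",[f("top",*C(*p),58)[1] for p in((268,132),(455,140),(445,271),(262,260))])
print("eraser/jar/cup",[f("top",*p,0)[0] for p in((423,189),(256,160),(411,165))])
E
```

```text
yaw -0.06779177814220201 t [533.8369288 -37.2673659] res [[-0.4, 0.9], [-0.1, -0.7], [-0.1, -1.4], [0.7, 1.2]]
mark T (array([635.6,  23.7]), array([97.4, 67.7])) S (array([637. ,  20.1]), array([99. , 64.2]))
blue T (array([ 625.2, -110.7]), array([ 96.1, -67.1])) S (array([ 625.6, -113.9]), array([ 96.8, -70.2]))
ptr 13 (array([604. , -38.5]), array([70.1,  3.6])) (array([609.5, -38.6]), array([75.5,  3.8]))
ptr 20 (array([603.1, -38.2]), array([69.2,  3.8])) (array([613.6, -40.9]), array([79.8,  1.8]))
ptr 25 (array([602.5, -38. ]), array([68.6,  3.9])) (array([616.5, -42.6]), array([82.9,  0.3]))
grip (array([565.3, -64.3]), array([ 33.2, -24.9])) (array([568.5, -68.2]), array([ 36.7, -28.5]))
knob (array([548.7,  45.9]), array([ 9.2, 84. ])) (array([551.9,  44.2]), array([12.5, 82.5]))
hub (array([544. , -12.5]), array([ 8.5, 25.4])) (array([545.2, -16. ]), array([ 9.9, 22. ]))
plate top [array([59.1, 59.3]), array([ 62.6, -48.2]), array([-12.8, -47.3]), array([-14.4,  57.1])]
eraser/jar/cup [array([ 673.5, -313.3]), array([758.9, 193.4]), array([ 747.3, -278.6])]
```

```bash
cat > mv.py <<'E'
from g import *
import sys
from scipy.spatial.transform import Rotation as Ro
# usage: mv.py gx gy z yaw  (yaw = direction of tool x in gauge frame, rad)
def rel(gx,gy,z,yaw):
    s=state();q=s["tool_rot"];Rt=Ro.from_quat(np.r_[q[1:],q[0]])
    a=yaw+th;X=np.array([np.cos(a),np.sin(a),0]);Z=np.array([0,0,-1.]);Rg=Ro.from_matrix(np.c_[X,np.cross(Z,X),Z])
    d=np.r_[Wd((gx,gy)),z]-s["tcp_pos"]
    return Rt.inv().apply(d)/400,(Rt.inv()*Rg).as_rotvec()/np.radians(60),s
if __name__=="__main__":
    v=[float(x) for x in sys.argv[1:]]
    for i in range(0,len(v),4):
        d,r,s=rel(*v[i:i+4]);print("shift",d.round(4).tolist(),"turn",r.round(4).tolist())
    print("t",s["t"],"F",s["contact_force"].round(2),"w",round(s["width"],1),"tcp_g",G(s["tcp_pos"]).round(1),s["tcp_pos"][2].round(1),"Fg",(R.T@s["contact_force"][:2]).round(2))
E
python3 mv.py 10.5 84 200 1.571
```

```text
shift [1.3106, -1.0052, 0.0782] turn [-0.0013, -0.001, -1.0527]
t 0.1 F [ 0.38 -0.32  0.06] w 85.4 tcp_g [-275.6 -511.6] 230.5 Fg [ 0.4  -0.29]
```

Request:
arm_command(plan=[[0.47,[0.6,-0.46,0],[0,0,-0.5]],[0.47,[0.6,-0.46,0],[0,0,-0.5]],[0.47,[0.6,-0.46,0],[0,0,-0.5]],[0.47,[0.6,-0.46,0],[0,0,-0.5]],[0.47,[0.6,-0.46,0],[0,0,-0.5]]], squeeze=30)

```text
t: 0.72
tcp_pos: [374.1, -264.1, 231.1]
tool_rot: [-0.0, 0.895, 0.446, 0.0]
contact_force: [0.1, 0.1, -0.4]
width: 40.0
grip_force: 0.0
```

```bash
python3 mv.py 10.5 84 200 1.571
```

```text
shift [0.8835, -0.1153, 0.0781] turn [-0.0001, -0.0005, -0.5524]
t 0.725 F [ 0.11  0.1  -0.44] w 40.0 tcp_g [-144.  -237.2] 231.1 Fg [0.1  0.11]
```

Request:
arm_command(plan=[[0.47,[0.88,-0.115,0.06],[0,0,-0.552]],[0.47,[0.88,-0.115,0.06],[0,0,-0.552]],[0.47,[0.88,-0.115,0.06],[0,0,-0.552]],[0.47,[0.88,-0.115,0.06],[0,0,-0.552]],[0.47,[0.88,-0.115,0.06],[0,0,-0.552]]])

```text
t: 1.35
tcp_pos: [528.1, 6.6, 209.8]
tool_rot: [0.0, 0.731, 0.683, -0.0]
contact_force: [0.7, -0.3, -0.2]
width: 40.2
grip_force: 0.0
```

```bash
python3 mv.py 10.5 84 150 1.571 10.5 84 82 1.571
```

```text
shift [0.1016, 0.048, 0.1496] turn [-0.0, 0.0005, -0.0004]
shift [0.1017, 0.048, 0.3196] turn [-0.0, 0.0005, -0.0004]
t 1.35 F [ 0.73 -0.28 -0.2 ] w 40.2 tcp_g [-8.7 43.4] 209.8 Fg [ 0.74 -0.23]
```

Request:
arm_command(plan=[[0.47,[0.102,0.048,0.15],[0,0,0]],[0.47,[0.102,0.048,0.15],[0,0,0]],[0.47,[0.102,0.048,0.22],[0,0,0]],[0.47,[0.102,0.048,0.27],[0,0,0]],[0.47,[0.102,0.048,0.32],[0,0,0]]])

```text
t: 1.98
tcp_pos: [549.3, 42.9, 82.2]
tool_rot: [0.0, 0.731, 0.682, -0.0]
contact_force: [-0.3, 0.1, 1.3]
width: 39.8
grip_force: 0.0
```

```bash
python3 mv.py 10.5 84 82 1.571; python3 - <<'E'
from h import *
a=snapshot("top")[190:270,260:380,::-1];b=snapshot("scene")[140:240,250:370,::-1]
cv2.imwrite("pics/p1.png",np.hstack([cv2.resize(a,(480,400)),cv2.resize(b,(320,400))]))
E
```

```text
shift [0.0074, 0.0013, 0.0004] turn [0.0002, 0.0007, -0.0015]
t 1.975 F [-0.26  0.13  1.28] w 39.8 tcp_g [10.  81.1] 82.2 Fg [-0.26  0.11]
```

View pics/p1.png

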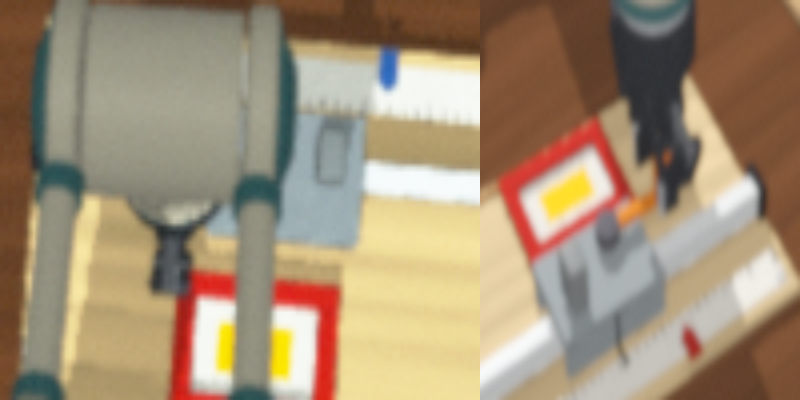

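Picture: the fingers straddle the orange knob, with the lever arm between them (scene crop at about 660,165). Next come the loosening arc waypoints.

```bash
cat > arc.py <<'E'
from mv import *
# arc.py px py z r phi... : fork poses round pivot
px,py,z,r=map(float,sys.argv[1:5])
for f in map(float,sys.argv[5:]):
    b=1-f;d,t,s=rel(px-r*np.sin(b),py+r*np.cos(b),z,np.pi/2+b);print(f,d.round(4).tolist(),t.round(4).tolist())
E
python3 arc.py 8 24 82 60 1.05 .95 .85 .75 .65 
```

```text
1.05 [0.0073, 0.0068, -0.0029] [-0.0042, 0.0009, 0.0463]
0.95 [0.0072, -0.0082, -0.0028] [-0.0042, 0.0006, -0.0492]
0.85 [0.0057, -0.0231, -0.0028] [-0.0043, 0.0004, -0.1447]
0.75 [0.0027, -0.0378, -0.0027] [-0.0043, 0.0002, -0.2402]
0.65 [-0.0017, -0.0521, -0.0026] [-0.0043, 0.0, -0.3356]
```

Request:
arm_command(plan=[[0.29,[0.007,0.002,0],[0,0,0]],[0.29,[0.007,-0.008,0],[0,0,-0.05]],[0.29,[0.006,-0.023,0],[0,0,-0.145]],[0.29,[0.003,-0.038,0],[0,0,-0.24]],[0.29,[-0.002,-0.052,0],[0,0,-0.335]]])

```text
t: 2.7
tcp_pos: [532.7, 45.5, 84.1]
tool_rot: [0.003, 0.6, 0.8, 0.004]
contact_force: [5.6, 4.0, -4.3]
width: 24.6
grip_force: 3.5
```

```bash
python3 mv.py 10.5 84 82 1.571;python3 arc.py 8 24 82 60 .55 .45 .35 .25 .15 .08
```

```text
shift [-0.0113, 0.0417, 0.0058] turn [0.0093, -0.0008, 0.3362]
t 2.7 F [ 5.61  3.99 -4.35] w 24.6 tcp_g [-6.7 82.5] 84.1 Fg [5.33 4.36]
0.55 [-0.0007, -0.0306, 0.0051] [0.0092, 0.0013, -0.0933]
0.45 [-0.0029, -0.0454, 0.0049] [0.0092, 0.0018, -0.1888]
0.35 [-0.0066, -0.0599, 0.0048] [0.0091, 0.0022, -0.2843]
0.25 [-0.0117, -0.074, 0.0047] [0.009, 0.0027, -0.3798]
0.15 [-0.0182, -0.0875, 0.0045] [0.0089, 0.0032, -0.4753]
0.08 [-0.0235, -0.0966, 0.0044] [0.0088, 0.0035, -0.5421]
```

Request:
arm_command(plan=[[0.29,[-0.002,-0.022,0],[0,0,-0.143]],[0.29,[-0.007,-0.044,0],[0,0,-0.286]],[0.29,[-0.015,-0.065,0],[0,0,-0.43]],[0.29,[-0.022,-0.078,0],[0,0,-0.525]],[0.29,[-0.031,-0.091,0],[0,0,-0.62]]])

```text
t: 3.32
tcp_pos: [499.1, 24.8, 84.2]
tool_rot: [0.002, 0.314, 0.95, 0.003]
contact_force: [1.9, 6.5, 0.7]
width: 24.6
grip_force: 3.6
```

```bash
python3 arc.py 8 24 82 60 0;python3 mv.py 10.5 84 82 1.571
```

```text
0.0 [0.0035, -0.0116, 0.0053] [0.0064, 0.0018, 0.0008]
shift [-0.0708, 0.118, 0.0063] turn [0.0067, -0.0016, 0.9555]
t 3.325 F [1.85 6.54 0.72] w 24.6 tcp_g [-38.8  59.6] 84.2 Fg [1.4  6.65]
```

Request:
arm_command(plan=[[0.3,[0.0,0.02,0],[0,0,0]],[0.4,[0.0,0.02,-0.06],[0,0,0]],[0.53,[0.0,0.02,-0.2],[0,0,0]],[0.53,[0.0,0.02,-0.2],[0,0,-0.15]],[0.53,[0.0,0.02,-0.2],[0,0,-0.3]]])

```text
t: 3.95
tcp_pos: [503.1, 28.9, 164.1]
tool_rot: [0.002, 0.16, 0.987, -0.0]
contact_force: [-0.7, 0.8, -0.3]
width: 44.8
grip_force: 0.0
```

```bash
python3 mv.py 34.5 -26 150 3.1416; python3 - <<'E'
from h import *
b=snapshot("scene")[140:260,240:370,::-1]
cv2.imwrite("pics/p2.png",cv2.resize(b,None,fx=4.5,fy=4.5,interpolation=cv2.INTER_CUBIC))
E
```

```text
shift [-0.2248, -0.1741, 0.0361] turn [-0.0004, 0.0036, -0.242]
t 3.95 F [-0.75  0.83 -0.27] w 44.8 tcp_g [-35.1  64. ] 164.1 Fg [-0.8   0.77]
```

View pics/p2.png

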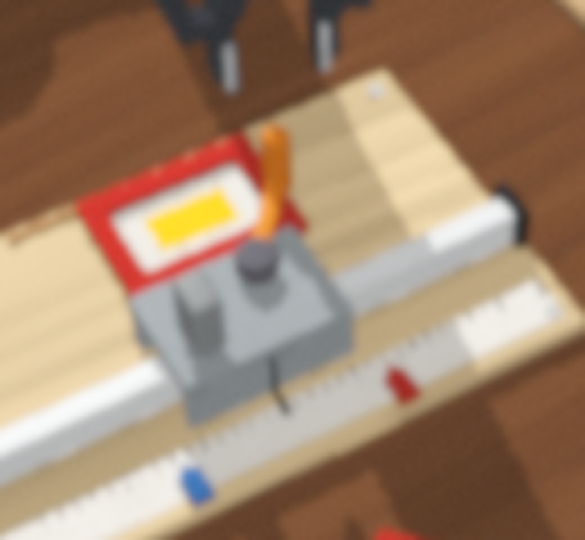

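Picture: the lever now points toward the robot, so it is loose. The stop has not moved, and the grip top is at scene (284,204). Moving to pinch the grip.

Request:
arm_command(plan=[[0.53,[-0.13,-0.1,0],[0,0,-0.15]],[0.53,[-0.225,-0.174,0.0],[0,0,-0.242]],[0.53,[-0.225,-0.174,0.06],[0,0,-0.242]],[0.53,[-0.225,-0.174,0.13],[0,0,-0.242]],[0.53,[-0.225,-0.174,0.2],[0,0,-0.242]]])

```text
t: 4.62
tcp_pos: [565.7, -66.1, 81.9]
tool_rot: [0.001, 0.038, 0.999, -0.0]
contact_force: [0.5, -0.4, -0.4]
width: 45.3
grip_force: 0.0
```

```bash
python3 mv.py 34.5 -26 80 3.1416
```

```text
shift [-0.0018, 0.0015, 0.0049] turn [-0.0008, 0.0012, -0.0073]
t 4.625 F [ 0.49 -0.44 -0.42] w 45.3 tcp_g [ 33.8 -26.6] 81.9 Fg [ 0.52 -0.4 ]
```

Request:
arm_command(plan=[[0.2,[0,0,0.004],[0,0,-0.007]],[0.0,[0,0,0.004],[0,0,-0.007]],[0.0,[0,0,0.004],[0,0,-0.007]],[0.0,[0,0,0.004],[0,0,-0.007]],[0.0,[0,0,0.004],[0,0,-0.007]]], squeeze=30)

```text
t: 5.25
tcp_pos: [564.9, -65.6, 80.5]
tool_rot: [-0.0, 0.032, 0.999, -0.0]
contact_force: [1.1, -0.4, -11.5]
width: 19.1
grip_force: 34.1
```

```bash
python3 mv.py 34.5 -26 80 3.1416;
```

```text
shift [-0.004, 0.0005, 0.0012] turn [-0.0001, -0.0002, 0.0031]
t 5.25 F [  1.08  -0.38 -11.55] w 19.1 tcp_g [ 32.9 -26.2] 80.5 Fg [ 1.1 -0.3]
```

Request:
arm_command(plan=[[0,[0,0.03,0],[0,0,0]],[0,[0,0.065,0],[0,0,0]],[0,[0,0.1,0],[0,0,0]],[0,[0,0.135,0],[0,0,0]],[0,[0,0.16,0],[0,0,0]]])

```text
t: 5.88
tcp_pos: [569.2, -3.7, 80.5]
tool_rot: [0.0, 0.032, 0.999, -0.002]
contact_force: [0.8, -9.8, -11.6]
width: 19.2
grip_force: 34.1
```

```bash
python3 mv.py 34.5 37 80 3.1416; python3 - <<'E'
from h import *
a=snapshot("top");b=snapshot("scene");cv2.imwrite("pics/top3.png",a[:,:,::-1]);cv2.imwrite("pics/scene3.png",b[:,:,::-1])
b=cv2.resize(b[150:260,250:370,::-1],None,fx=5,fy=5,interpolation=cv2.INTER_CUBIC)
cv2.imwrite("pics/p3.png",b)
E
```

```text
shift [-0.0036, 0.0029, 0.0012] turn [-0.0043, 0.0004, 0.0043]
t 5.875 F [  0.82  -9.8  -11.63] w 19.2 tcp_g [33.1 35.8] 80.5 Fg [ 1.48 -9.73]
```

View pics/p3.png

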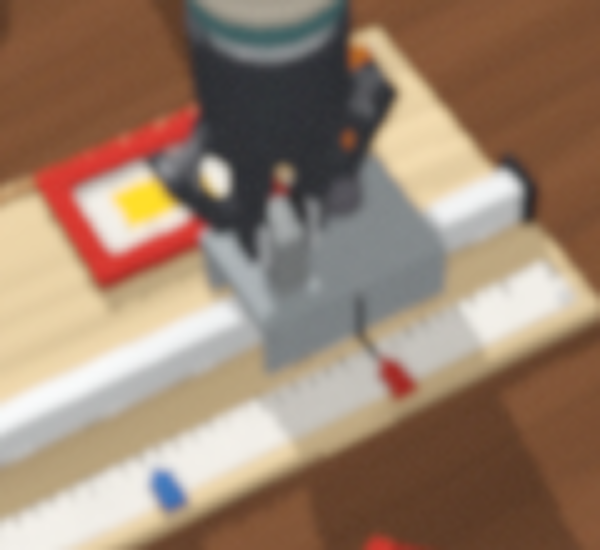

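Picture: the pointer tip, at about (380,356) in the crop, meets the red mark's tip at about (385,362), so it is near alignment. I'll release, back off and measure it unobstructed in both views.

Request:
arm_command(plan=[[0.25,[0,-0.015,0],[0,0,0]],[0.5,[0,-0.015,0],[0,0,0]],[0.5,[0,-0.015,-0.1],[0,0,0]],[0.5,[0,-0.015,-0.25],[0,0,0]],[0.5,[0.1,-0.05,-0.3],[0,0,0]]])

```text
t: 6.6
tcp_pos: [532.9, -19.9, 206.3]
tool_rot: [0.007, 0.031, 0.999, -0.001]
contact_force: [0.0, 0.1, -0.3]
width: 42.9
grip_force: 0.0
```

Request:
arm_command(plan=[[0.4,[0.15,-0.1,0],[0,0,0.15]],[0.4,[0.3,-0.2,0],[0,0,0.3]],[0.4,[0.4,-0.3,0],[0,0,0.4]],[0.4,[0.4,-0.35,0],[0,0,0.5]],[0.4,[0.4,-0.35,0],[0,0,0.55]]])

```text
t: 7.22
tcp_pos: [358.9, -150.9, 202.6]
tool_rot: [0.002, 0.317, 0.948, -0.001]
contact_force: [-0.0, 0.3, 0.1]
width: 34.3
grip_force: 0.0
```

```bash
python3 - <<'E'
from g import *
A=np.mean([snapshot("top").astype(float) for _ in range(6)],0).clip(0,255).astype(np.uint8)
B=np.mean([snapshot("scene").astype(float) for _ in range(6)],0).clip(0,255).astype(np.uint8)
cv2.imwrite("pics/top4.png",A[:,:,::-1]);cv2.imwrite("pics/scene4.png",B[:,:,::-1])
a=cv2.resize(A[190:240,280:345,::-1],(390,300),interpolation=cv2.INTER_CUBIC)
b=cv2.resize(B[180:245,290:355,::-1],(400,400),interpolation=cv2.INTER_CUBIC)
im=np.zeros((400,790,3),np.uint8);im[:300,:390]=a;im[:,390:]=b;cv2.imwrite("pics/p4.png",im)
s=state();print(s["t"],s["tcp_pos"],s["contact_force"])
E
```

```text
7.825 [ 359.32181054 -148.36849439  200.53278415] [0.09977582 0.38086496 0.11468005]
```

View pics/p4.png

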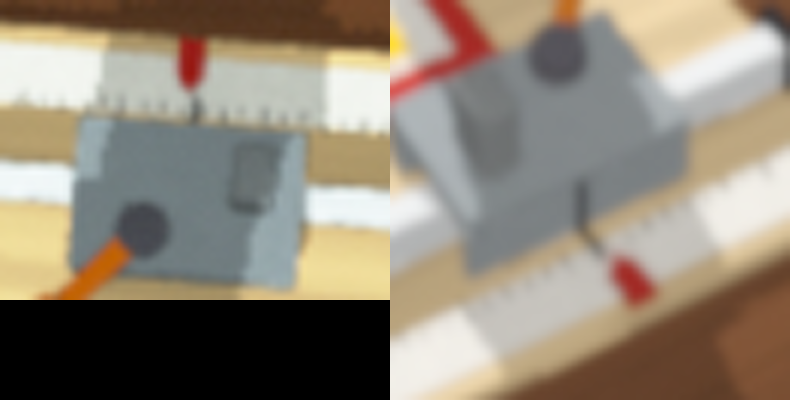

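```bash
python3 - <<'E'
from g import *
A=cv2.imread("pics/top4.png")[:,:,::-1].astype(float);B=cv2.imread("pics/scene4.png")[:,:,::-1].astype(float)
# top: red mark, row by row
red=(A[:,:,0]-A[:,:,1:].mean(2)).clip(0)
for v in range(197,206):
    w=red[v,305:320]; w=(w-40).clip(0)
    if w.sum()>40: u=305+(w*np.arange(15)).sum()/w.sum(); print("mark row",v,round(u,2),G(plane("top",u,v,19)).round(1), round(w.sum()))
for v in range(204,212):
    r=A[v,306:321].mean(1); w=(np.median(r)-15-r).clip(0);i=r[3:].argmin()+3;w=w*(abs(np.arange(15)-i)<=1)
    if w.sum()>0: u=306+(w*np.arange(15)).sum()/w.sum();print("ptr",v,round(u,2),G(plane("top",u,v,20)).round(1),round(w.sum()))
redB=(B[:,:,0]-B[:,:,1:].mean(2)-40).clip(0);redB[:, :322]=0;redB[:,342:]=0;redB[:218]=0;redB[:,:]=np.where(np.arange(400)[:,None]>232,0,redB)
ys,xs=np.nonzero(redB);w=redB[ys,xs];u,v=(xs*w).sum()/w.sum(),(ys*w).sum()/w.sum()
print("S mark",u,v,G(plane("scene",u,v,17)).round(1))
sub=B[208:226,316:334].mean(2).astype(int)
print(sub)
E
```

```text
mark row 197 311.78 [105.3  67.1] 377
mark row 198 312.01 [102.4  66.2] 381
mark row 199 311.54 [99.3 67.3] 324
mark row 200 311.36 [96.2 67.6] 290
mark row 201 311.32 [93.2 67.5] 276
mark row 202 311.31 [90.3 67.3] 254
mark row 203 311.17 [87.2 67.5] 161
ptr 204 311.12 [84.1 67.4] 143
ptr 205 311.5 [81.2 66.1] 49
ptr 206 312.21 [78.4 63.7] 47
ptr 207 312.35 [75.4 63.1] 73
ptr 208 312.38 [72.5 62.8] 65
ptr 209 312.12 [69.5 63.3] 62
ptr 210 312.0 [66.5 63.5] 8
S mark 329.79293598233994 226.1309050772627 [101.1  65.5]
[[134 134 132 130 126 122 124 125 126 127 128 127 127 127 126 126 127 127]
 [132 131 129 124 114 110 117 124 126 127 127 127 126 126 127 127 128 129]
 [129 128 126 120 104  99 114 124 126 127 128 127 127 127 128 130 132 135]
 [127 126 126 118 101  95 112 123 127 128 128 128 129 132 135 138 141 145]
 [127 127 126 119 100  94 111 124 127 128 130 131 135 141 146 150 152 155]
 [128 127 126 118 100  94 112 124 128 131 135 141 146 151 156 159 161 162]
 [128 127 126 119 100  94 113 128 134 140 146 152 156 159 162 164 169 171]
 [127 128 127 119 101  97 119 137 146 151 156 160 163 167 167 167 175 181]
 [128 129 130 124 105 101 125 145 154 160 163 167 171 176 176 171 178 187]
 [131 135 139 134 117 106 123 145 157 166 173 176 178 182 184 181 184 190]
 [139 144 150 148 137 119 117 134 155 171 182 184 181 183 187 189 191 193]
 [150 153 157 158 153 139 124 125 149 172 183 185 184 185 189 193 194 195]
 [156 157 159 164 165 159 147 133 144 165 173 177 180 183 188 192 194 194]
 [161 159 161 171 177 177 169 153 149 158 156 153 160 169 181 189 193 194]
 [169 169 168 177 185 187 183 174 166 158 137 121 124 139 162 180 189 192]
 [177 181 180 182 188 190 190 186 178 158 125  98  93 108 136 164 182 188]
 [183 189 189 187 189 191 192 190 181 156 119  91  82  88 109 140 165 179]
 [188 192 192 191 192 192 192 190 183 160 127  98  83  81  90 112 141 161]]
```

```bash
python3 - <<'E'
from g import *
for z in(13,16,20,24):
  print(z,[G(plane("scene",u,v,z)).round(1).tolist() for u,v in((320.6,216),(321.5,218),(322.5,219),(323.2,220))])
for z in (12.5,16,19.5):
  print("mark tip",z,[proj("scene",np.r_[Wd((x,67.4)),z]).round(1).tolist() for x in(84,97,110)])
E
```

```text
13 [[58.1, 62.8], [65.0, 61.5], [69.1, 62.2], [72.9, 62.1]]
16 [[60.0, 61.7], [66.8, 60.5], [71.0, 61.1], [74.7, 61.1]]
20 [[62.5, 60.3], [69.3, 59.1], [73.5, 59.7], [77.2, 59.6]]
24 [[65.0, 58.9], [71.8, 57.7], [75.9, 58.3], [79.6, 58.2]]
mark tip 12.5 [[327.1, 222.2], [329.6, 225.7], [332.2, 229.2]]
mark tip 16 [[327.1, 221.5], [329.6, 224.9], [332.2, 228.5]]
mark tip 19.5 [[327.1, 220.7], [329.6, 224.2], [332.2, 227.7]]
```

Both views agree that the stop must go about 4.3 mm further toward +y. I'll re-pinch the grip and nudge it.

```bash
python3 mv.py 33.5 33.5 160 3.1416
```

```text
shift [-0.2095, 0.599, 0.1012] turn [-0.0, -0.0002, -0.5458]
t 7.825 F [0.1  0.38 0.11] w 34.3 tcp_g [-166.6 -122.7] 200.5 Fg [0.07 0.39]
```

Request:
arm_command(plan=[[0.53,[-0.05,0.14,0],[0,0,-0.16]],[0.53,[-0.1,0.28,0],[0,0,-0.32]],[0.53,[-0.15,0.43,0],[0,0,-0.48]],[0.53,[-0.2,0.57,0],[0,0,-0.546]],[0.53,[-0.21,0.6,0.05],[0,0,-0.546]]])

```text
t: 8.45
tcp_pos: [574.5, -4.0, 181.1]
tool_rot: [0.003, 0.032, 0.999, 0.0]
contact_force: [-0.8, -0.4, 0.0]
width: 45.4
grip_force: 0.0
```

```bash
python3 mv.py 33.5 33.5 80 3.1416
```

```text
shift [0.0133, -0.0062, 0.2528] turn [0.0004, 0.0049, 0.0031]
t 8.45 F [-0.76 -0.41  0.05] w 45.4 tcp_g [38.3 36. ] 181.1 Fg [-0.73 -0.46]
```

Request:
arm_command(plan=[[0.53,[0.011,-0.005,0.1],[0,0,0]],[0.53,[0.011,-0.005,0.2],[0,0,0]],[0.53,[0.011,-0.005,0.25],[0,0,0]],[0.25,[0.011,-0.005,0.25],[0,0,0]],[0.0,[0.011,-0.005,0.25],[0,0,0]]])

```text
t: 9.07
tcp_pos: [564.6, -6.4, 79.9]
tool_rot: [-0.001, 0.035, 0.999, 0.001]
contact_force: [-0.0, 5.7, -10.2]
width: 19.3
grip_force: 32.5
```

Request:
arm_command(plan=[[0.0,[0,0,0],[0,0,0]],[0.0,[0,0,0],[0,0,0]]])

```text
t: 9.32
tcp_pos: [564.6, -6.4, 79.9]
tool_rot: [-0.001, 0.034, 0.999, 0.001]
contact_force: [0.0, 5.1, -11.4]
width: 19.1
grip_force: 32.4
```

```bash
python3 mv.py 33.5 33.5 80 3.1416
```

```text
shift [-0.0123, 0.0016, -0.0002] turn [0.0024, -0.002, -0.0011]
t 9.325 F [  0.05   5.09 -11.43] w 19.1 tcp_g [28.6 32.9] 79.9 Fg [-0.3   5.08]
```

Request:
arm_command(plan=[[0.0,[0,0.006,0],[0,0,0]],[0.0,[0,0.012,0],[0,0,0]],[0.0,[0,0.017,0],[0,0,0]],[0.0,[0,0.017,0],[0,0,0]]])

```text
t: 9.82
tcp_pos: [564.8, -3.6, 80.0]
tool_rot: [-0.001, 0.034, 0.999, -0.002]
contact_force: [-0.6, -6.2, -12.3]
width: 19.3
grip_force: 32.3
```

```bash
python3 mv.py 33.5 37.2 80 3.1416
```

```text
shift [-0.0123, 0.0039, -0.0001] turn [-0.0043, -0.0022, 0.0003]
t 9.825 F [ -0.61  -6.23 -12.34] w 19.3 tcp_g [28.6 35.7] 80.0 Fg [-0.18 -6.26]
```

Request:
arm_command(plan=[[0.0,[0,0.005,0],[0,0,0]],[0.0,[0,0.01,0],[0,0,0]],[0.0,[0,0.013,0],[0,0,0]],[0.0,[0,0.013,0],[0,0,0]]])

```text
t: 10.32
tcp_pos: [565.1, 1.3, 80.0]
tool_rot: [-0.001, 0.034, 0.999, -0.002]
contact_force: [-0.2, -6.7, -12.9]
width: 19.4
grip_force: 32.3
```

```bash
cat > chk.py <<'E'
from mv import *
B=np.mean([snapshot("scene").astype(float) for _ in range(4)],0)
for n,X in(("ref",cv2.imread("pics/scene4.png")[:,:,::-1].astype(float)),("now",B)):
    # vertical pointer shank: column of the dip, rows 210-215
    for v in (211,213):
        r=X[v,314:334].mean(1);i=r[2:14].argmin()+2;w=(r[i-2:i+3].max()-r[i-2:i+3]);print(n,v,(314+i+(w*np.arange(-2,3)).sum()/w.sum()).round(2),r.min().round())
b=cv2.resize(B[180:245,290:355,::-1],(520,520),interpolation=cv2.INTER_CUBIC);cv2.imwrite(sys.argv[1] if len(sys.argv)>1 else "pics/x.png",b)
s=state();print(s["t"],G(s["tcp_pos"]).round(1),R.T@s["contact_force"][:2])
a=proj("scene",np.r_[Wd((60,63)),30]);c=proj("scene",np.r_[Wd((60,64)),30]);print("px/mm",c-a)
E
python3 chk.py
```

```text
ref 211 320.68 95.0
ref 213 320.68 94.0
now 211 322.51 96.0
now 213 322.53 97.0
10.525 [28.6 40.7] [-0.94554268 -6.03085521]
px/mm [ 0.32688585 -0.15657028][ WARN:0@4.880] global loadsave.cpp:1063 imwrite_ Unsupported depth image for selected encoder is fallbacked to CV_8U.
```

Request:
arm_command(plan=[[0.0,[0,-0.004,0],[0,0,0]],[0.3,[0,-0.004,0],[0,0,0]],[0.53,[0,-0.004,0],[0,0,0]],[0.53,[0,-0.004,-0.12],[0,0,0]],[0.53,[0.04,-0.03,-0.25],[0,0,0]]])

```text
t: 11.15
tcp_pos: [550.9, -6.4, 182.6]
tool_rot: [0.001, 0.033, 0.999, 0.0]
contact_force: [0.4, -0.0, -0.0]
width: 45.2
grip_force: 0.0
```

Request:
arm_command(plan=[[0.4,[0.15,-0.1,0],[0,0,0.15]],[0.4,[0.3,-0.2,0],[0,0,0.3]],[0.4,[0.42,-0.3,0],[0,0,0.4]],[0.4,[0.47,-0.36,0],[0,0,0.5]],[0.4,[0.47,-0.36,0],[0,0,0.55]]])

```text
t: 11.78
tcp_pos: [350.5, -139.5, 182.1]
tool_rot: [0.002, 0.32, 0.948, -0.001]
contact_force: [-0.1, -0.6, -0.6]
width: 34.2
grip_force: 0.0
```

```bash
cat > meas.py <<'E'
from mv import *
A=np.mean([snapshot("top").astype(float) for _ in range(6)],0)
red=(A[:,:,0]-A[:,:,1:].mean(2)).clip(0)
M=[];P=[]
for v in range(199,204):
    w=(red[v,305:320]-40).clip(0);u=305+(w*np.arange(15)).sum()/w.sum();M.append(G(plane("top",u,v,19))[1])
for v in range(205,211):
    r=A[v,304:321].mean(1);i=r[3:-3].argmin()+3;w=(np.median(r)-15-r).clip(0)*(abs(np.arange(17)-i)<=1)
    if w.sum()>20:u=304+(w*np.arange(17)).sum()/w.sum();P.append(G(plane("top",u,v,19))[1])
print("mark",np.round(M,1),"ptr",np.round(P,1))
if len(sys.argv)>1: cv2.imwrite(sys.argv[1],cv2.resize(A[185:275,260:350,::-1].clip(0,255).astype(np.uint8),(600,600),interpolation=cv2.INTER_CUBIC))
E
python3 chk.py; python3 meas.py pics/p5.png
```

```text
ref 211 320.68 95.0
ref 213 320.68 94.0
now 211 322.52 96.0
now 213 322.51 97.0
11.975 [-173.7 -112.7] [0.2441137 0.7953541]
px/mm [ 0.32688585 -0.15657028]
mark [67.3 67.6 67.5 67.3 67.5] ptr [67.9 68.8 68.7 68.8 68.8][ WARN:0@4.800] global loadsave.cpp:1063 imwrite_ Unsupported depth image for selected encoder is fallbacked to CV_8U.
```

View pics/p5.png

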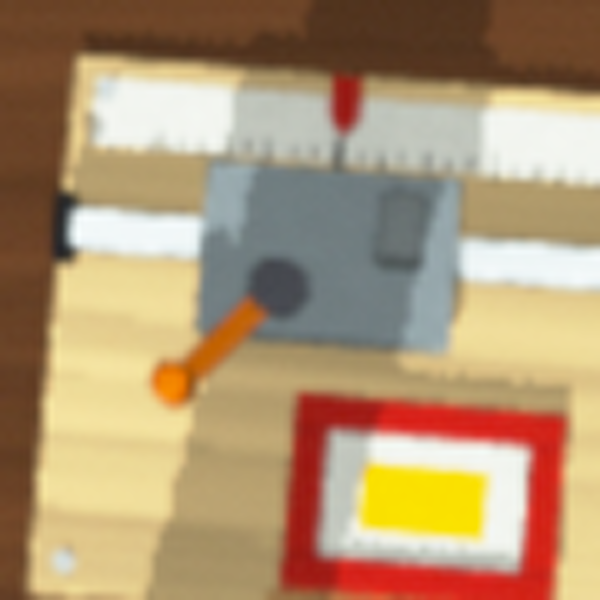

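Picture: the pointer, at about (338,152), is aligned with the red mark's axis, and measures about +1.3 mm past it in both views, inside the 3 mm tolerance. The lever knob is at (173,382) in the crop. Next I tighten.

```bash
python3 - <<'E'
from g import *
k=G(plane("top",260+173/6.667-.4,185+382/6.667-.4,112));h=G(plane("top",260+278/6.667-.4,185+288/6.667-.4,74));print(k,h,"phi",1-np.arctan2(8-k[0],k[1]-88),np.hypot(8-k[0],k[1]-88))
E
python3 mv.py -36 126 180 2.44
```

```text
[-37.7147204  127.46662326] [ 7.06233559 88.98645252] phi 0.14138242769220066 60.3941223368449
shift [0.0337, 0.6876, 0.0013] turn [-0.0001, -0.0002, 0.1208]
t 12.275 F [-0.71 -0.86 -0.09] w 34.3 tcp_g [-174.3 -112.1] 180.5 Fg [-0.65 -0.91]
```

Request:
arm_command(plan=[[0.47,[0.008,0.14,0],[0,0,0.04]],[0.47,[0.016,0.29,0],[0,0,0.08]],[0.47,[0.024,0.44,0],[0,0,0.12]],[0.47,[0.03,0.58,0],[0,0,0.12]],[0.47,[0.034,0.685,0],[0,0,0.12]]])

```text
t: 12.9
tcp_pos: [507.0, 92.1, 180.3]
tool_rot: [0.0, 0.374, 0.927, 0.0]
contact_force: [0.3, -0.8, 0.6]
width: 40.2
grip_force: 0.0
```

```bash
python3 mv.py -37.5 127 130 2.43 -37.5 127 82 2.43
```

```text
shift [0.0032, -0.0036, 0.1257] turn [0.0, 0.0, 0.0114]
shift [0.0032, -0.0037, 0.2457] turn [0.0, 0.0, 0.0114]
t 12.9 F [ 0.3  -0.82  0.58] w 40.2 tcp_g [-35.6 127.3] 180.3 Fg [ 0.35 -0.8 ]
```

Request:
arm_command(plan=[[0.47,[0.003,-0.004,0.1],[0,0,0]],[0.47,[0.003,-0.004,0.17],[0,0,0]],[0.47,[0.003,-0.004,0.246],[0,0,0]],[0.29,[0.003,-0.004,0.246],[0,0,0]],[0.29,[0.003,-0.004,0.246],[0,0,0]]])

```text
t: 13.52
tcp_pos: [504.6, 89.4, 82.9]
tool_rot: [0.001, 0.375, 0.927, 0.0]
contact_force: [-0.6, 0.0, 0.0]
width: 24.6
grip_force: 0.0
```

```bash
cat > f.py <<'E'
from mv import *
s=state();q=s["tool_rot"];Rt=Ro.from_quat(np.r_[q[1:],q[0]]);g=G(s["tcp_pos"])
F=Rt.inv().apply(s["contact_force"]);py=float(sys.argv[1]) if len(sys.argv)>1 else 88
X=Rt.as_matrix()[:2,0];print("t",s["t"],"Ftool",F.round(2),"g",g.round(1),s["tcp_pos"][2].round(1),"phi_tcp",(1-np.arctan2(8-g[0],g[1]-py)).round(3),"r",np.hypot(8-g[0],g[1]-py).round(1),"phi_yaw",(1-(np.arctan2(X[1],X[0])-th-np.pi/2)).round(3))
E
python3 f.py
```

```text
t 13.525 Ftool [ 0.43 -0.37 -0.03] g [-37.8 124.4] 82.9 phi_tcp 0.1 r 58.5 phi_yaw 0.131
```

Request:
arm_command(plan=[[0.29,[0.003,0.012,0],[0,0,0.076]],[0.29,[0.002,0.024,0],[0,0,0.153]],[0.29,[0,0.036,0],[0,0,0.229]],[0.29,[-0.003,0.044,0],[0,0,0.286]]])

```text
t: 14.02
tcp_pos: [515.4, 99.6, 83.6]
tool_rot: [-0.0, 0.51, 0.86, -0.002]
contact_force: [-4.2, -3.4, 3.0]
width: 24.7
grip_force: 2.9
```

```bash
python3 f.py
```

```text
t 14.025 Ftool [-0.92 -5.34 -2.93] g [-27.6 135.4] 83.6 phi_tcp 0.355 r 59.3 phi_yaw 0.432
```

Request:
arm_command(plan=[[0.29,[0,0.0075,0],[0,0,0.048]],[0.29,[-0.001,0.015,0],[0,0,0.095]],[0.29,[-0.002,0.022,0],[0,0,0.143]],[0.29,[-0.003,0.03,0],[0,0,0.191]]])

```text
t: 14.52
tcp_pos: [525.6, 104.9, 83.6]
tool_rot: [-0.001, 0.593, 0.805, -0.002]
contact_force: [-5.9, -2.0, 2.8]
width: 25.0
grip_force: 3.0
```

```bash
python3 f.py
```

```text
t 14.525 Ftool [-0.13 -6.24 -2.79] g [-17.9 141.3] 83.6 phi_tcp 0.548 r 59.2 phi_yaw 0.632
```

Request:
arm_command(plan=[[0.29,[0,0.0075,0],[0,0,0.048]],[0.29,[-0.001,0.015,0],[0,0,0.095]],[0.29,[-0.002,0.022,0],[0,0,0.143]],[0.29,[-0.003,0.03,0],[0,0,0.191]]])

```text
t: 15.02
tcp_pos: [535.5, 107.7, 83.5]
tool_rot: [-0.003, 0.671, 0.742, -0.003]
contact_force: [-9.5, -0.7, 7.2]
width: 24.7
grip_force: 4.7
```

```bash
python3 f.py
```

```text
t 15.025 Ftool [ 0.28 -9.53 -7.11] g [ -8.1 144.7] 83.5 phi_tcp 0.723 r 59.0 phi_yaw 0.832
```

It has bitten: 9.5 N and rising. I'll creep to about 11 N.

Request:
arm_command(plan=[[0.29,[0,0.004,0],[0,0,0.024]],[0.29,[0,0.0075,0],[0,0,0.048]],[0.29,[0,0.0075,0],[0,0,0.048]]])

```text
t: 15.4
tcp_pos: [538.1, 108.1, 83.5]
tool_rot: [-0.003, 0.689, 0.725, -0.003]
contact_force: [-9.0, -0.8, 6.4]
width: 24.6
grip_force: 4.8
```

```bash
python3 f.py
```

```text
t 15.4 Ftool [-0.33 -9.05 -6.28] g [ -5.6 145.3] 83.5 phi_tcp 0.767 r 58.9 phi_yaw 0.881
```

Request:
arm_command(plan=[[0.29,[0,0.004,0],[0,0,0.024]],[0.29,[0,0.0075,0],[0,0,0.048]],[0.29,[0,0.01,0],[0,0,0.065]]])

```text
t: 15.78
tcp_pos: [541.2, 108.4, 83.4]
tool_rot: [-0.003, 0.713, 0.701, -0.004]
contact_force: [-11.6, -0.5, 7.3]
width: 24.9
grip_force: 5.6
```

```bash
python3 f.py
```

```text
t 15.775 Ftool [ -0.71 -11.64  -7.17] g [ -2.5 145.8] 83.4 phi_tcp 0.819 r 58.7 phi_yaw 0.949
```

Request:
arm_command(plan=[[0.29,[0,0.001,0],[0,0,0]]])

```text
t: 15.9
tcp_pos: [541.4, 108.4, 83.4]
tool_rot: [-0.004, 0.713, 0.701, -0.004]
contact_force: [-10.5, -0.3, 7.6]
width: 24.8
grip_force: 5.7
```

```bash
python3 f.py; sleep 0; python3 chk.py; python3 f.py
```

```text
t 15.9 Ftool [ -0.49 -10.58  -7.46] g [ -2.3 145.8] 83.4 phi_tcp 0.823 r 58.8 phi_yaw 0.949
ref 211 320.68 95.0
ref 213 320.68 94.0
now 211 322.51 97.0
now 213 322.51 98.0
16.1 [ -2.3 145.9] [-11.12043535   0.50212165]
px/mm [ 0.32688585 -0.15657028]
t 16.1 Ftool [  1.06 -11.16  -6.99] g [ -2.3 145.9] 83.4 phi_tcp 0.825 r 58.8 phi_yaw 0.949[ WARN:0@5.340] global loadsave.cpp:1063 imwrite_ Unsupported depth image for selected encoder is fallbacked to CV_8U.
```

Snug at about 11 N, and the pointer has not moved. Backing off the knob and lifting clear.

Request:
arm_command(plan=[[0.29,[0,-0.009,0],[0,0,0]],[0.29,[0,-0.017,0],[0,0,0]],[0.45,[0,-0.017,0],[0,0,0]],[0.45,[0,-0.017,-0.08],[0,0,0]],[0.45,[0,-0.017,-0.22],[0,0,0]]])

```text
t: 16.73
tcp_pos: [539.9, 108.6, 169.7]
tool_rot: [-0.001, 0.713, 0.701, -0.001]
contact_force: [0.4, -0.5, 0.3]
width: 38.3
grip_force: 0.0
```

Request:
arm_command(plan=[[0.45,[-0.1,-0.1,-0.05],[0,0,0]],[0.45,[-0.2,-0.2,-0.05],[0,0,0]],[0.45,[-0.3,-0.3,-0.05],[0,0,0]],[0.45,[-0.4,-0.4,-0.05],[0,0,0]],[0.45,[-0.5,-0.45,-0.05],[0,0,0]]])

```text
t: 17.35
tcp_pos: [355.7, -89.1, 190.8]
tool_rot: [0.001, 0.713, 0.701, 0.0]
contact_force: [1.4, -0.9, 1.1]
width: 38.5
grip_force: 0.0
```

```bash
python3 f.py; python3 chk.py 2>/dev/null; python3 meas.py pics/p6.png
```

```text
t 17.35 Ftool [-0.87  1.46 -1.05] g [-174.2  -63.8] 190.8 phi_tcp -1.265 r 237.1 phi_yaw 0.949
ref 211 320.68 95.0
ref 213 320.68 94.0
now 211 322.51 96.0
now 213 322.51 98.0
17.55 [-172.2  -63.3] [ 0.85405241 -0.45576998]
px/mm [ 0.32688585 -0.15657028]
mark [67.3 67.6 67.5 67.3 67.5] ptr [67.9 68.8 68.8 68.9 68.8]
```

View pics/p6.png

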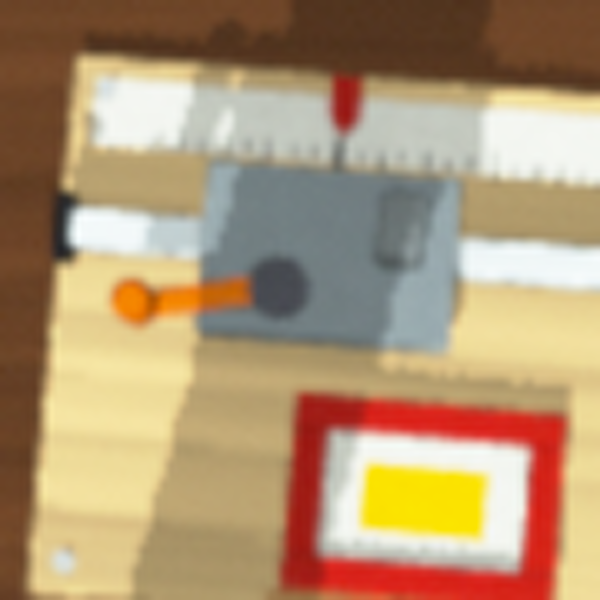

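Picture: the lever is turned tight with the knob at (133,302). The pointer at (338,152) is still on the red mark's axis, the frame has not moved, and the robot is clear. Handing in.

```bash
python3 -c "
from workcell import *
print(finish_job())"
```

```text
the job is handed in; nothing more can be done
None
```

I handed the job in at about 18 s. The stop is at the red mark, about 1.3 mm off by camera. The lever is snug at about 11 N and the robot is clear, but I did not test the clamp's hold by pushing the stop.

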